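# Release a jammed cartridge reader with the pin

### The arm

A 6-joint arm with a two-finger parallel gripper is mounted at the origin on the work surface. World frame = base frame: x ahead of the robot, y to its left, z up, the work surface at z = 0. Lengths are in m, angles in rad, forces in N, time in s.
With the tool pointing down it reaches from about 0.375 to 0.925 m from the base axis. Payload 5.7 kg.
Tool frame: the origin (TCP) lies on the centre line of the jaws, within the pads' length; the fingertips stand 25 mm ahead of it and the grasp point (between the pads) lies 6 mm ahead of it (ctrl.tips_ahead is the distance from the TCP to the fingertips, in m); z points along the fingers, y is the line along which they close (so a half turn about z gives the same grasp; the last joint's range is limited). The gripper opens to 85 mm and grips with 20 to 120 N. Pads are 22 mm wide; open, the fingers measure 114 mm over their backs; the gripper's body (76 mm by 85 mm) begins 54 mm behind the grasp point. The pads swing forward as they close: fully open they stand 13 mm farther back than shut.
Start: joints at [-1.4, 0.359, 1.51, -0, 1.272, -0.115], TCP at [0.169, -0.576, 0.256] pointing down, gripper open.
Joint ranges: [-2.97, 2.97], [-1.01, 2.36], [0.21, 2.38], [-0.96, 4.11], [0.2, 2.71], [-2.98, 2.98]. Speed limits (rad/s): [2.39, 2.39, 3.14, 3.14, 3.14, 3.14].

### API

Orientations are given as a rotation vector (axis times angle).
In Python, from cell import ctrl gives the robot as it stands.
- The arm moves only by the tool move_arm, never from a script. Its argument "plan" is a list of rows, each a list of 7 numbers: the shift along the tool's x, y, z in mm, then the turn, a rotation vector about the tool's x, y, z in degrees, then the closure in counts, from 0 (fully open) to 255 (shut). A call has 1 to 8 rows; each row is the pose to reach, as a shift and turn from the pose commanded when the call began, along the tool's axes at that moment; what a row does not reach only later rows make up. A row lasts 1/8 s, in which the tool goes at most 62.5 mm and 10.7 degrees, less where a joint would pass 70% of its speed; a pose out of reach is approached as far as the arm can. A call with a gripper value outside its range is refused whole. The fingers move at their own pace and stop on an object; "force" is the grip in N (left out, the last holds). Time passes only in rows, so rows that repeat a pose let the fingers close. It gives the time, the measured TCP pose, the force, the opening and the grip force at its end, in the units of the state.
- ctrl.read_state(): the state, without advancing time (a new reading comes with each control period).
- ctrl.camera(name): name is "scene" or "top" or "wrist"; returns a dict with "color" (480x640x3 uint8, blue, green, red), "mtx" (3x3 intrinsics, pixels), "k1" (the pictures are not rectified: a ray, as slopes to the right and down, at radius r is drawn at 1 + k1 r^2 times it, then the intrinsics apply), "cam_to_world" (4x4, takes a point from camera to world coordinates). Camera axes: x right, y down, z forward; pixel columns grow to the right and rows downward; lengths in m; the calibration is good to about 2 mm. A picture is of the moment at which its call begins. There is no depth.
- ctrl.job_done(): hands the job in; it is judged then, once.
The state is a dict: "t": time; "qpos": joint angles; "qd": joint speeds; "tau": joint torques, N m; "position": TCP position; "eef_rot": TCP orientation; "force": force on the tool from outside, world axes, zero at the start; "wrist_torque": the same for the moment, N m; "gripper_width": opening from 0.0 (shut) to 1.0 (fully open); "grasp_force": force on a finger pad.
Only numpy, scipy, OpenCV 4.12 (cv2) and the standard library are available. Lean on these libraries where they do the work, as an engineer would, in place of code of your own. Each camera call takes 0.05 s, during which the arm holds its last target. There are 200 camera calls.

### The job

The cartridge reader with the red lamp has jammed shut: take the orange-handled release pin from its blue block, push it down through the small hole in the top of that reader until the hidden latch lets go and the tray springs fully out, then stand the pin back fully home in its block and let go. Leave the cartridge standing in the tray, the reader with the green lamp shut, and everything else where it stands.

Things in the scene. Friction and masses are not known exactly. Their poses are not given: they have to be found in the camera images.
- jammed: Reader with the RED lamp, fixed to the bench: white box 240 (x) by 130 (y) by 150 mm tall. Origin: centre of its underside; its own -x is the front, where the grey tray door is; z up. The lamp is a 26 mm wide red dome, 18 mm tall, on the top near the front, at (-90, 40) mm.
- jammed_hole (a point): Centre of the red-lamp reader's round access hole, at the level of its flat top (150 mm above the bench; (30, 0) mm in the reader's frame). Upright hole, 16 mm across, 3 mm chamfer, in a black 50 mm square plate 8 mm thick. 55 mm under the top lies the flat 30 mm wide head of the spring latch. The tray is freed when the pin is about 65 mm in; the handle's shoulder meets the top at 70 mm.
- jammed_latch (a joint): How far the hidden latch of the red-lamp reader is pressed straight down, m: 0 at rest, frees the tray at about 0.010, stop at 0.018. It springs back; it takes 2.5 N at first touch and about 6.5 N at 0.015.
- jammed_tray (a joint): How far the sprung tray of the red-lamp reader is out of its front (towards its own -x), m: 0 shut (rests at about 0.0005 on the latch), 0.075 fully out. It springs out by itself in under 2 s once freed and stays out.
- jammed_pocket (a point): Floor centre of the pocket in the red-lamp reader's tray where the cartridge stands; moves with the tray, 22 mm above the bench.
- cartridge: Test cartridge, white with a blue cap, 47 by 32 by 70 mm tall, standing in the pocket of the red-lamp reader's tray (hidden while the tray is shut). Origin: centre of its underside; z up.
- idle: Reader with the GREEN lamp, otherwise the same as the red-lamp one; it must stay shut.
- idle_tray (a joint): How far the tray of the green-lamp reader is out, m: 0 shut, 0.075 fully out.
- holder: Blue block, 70 by 70 by 90 mm tall, fixed to the bench, with an upright round hole 16 mm across (3 mm chamfer) and 80 mm deep in the middle of its top. Origin: centre of its underside.
- holder_mouth (a point): Centre of the block's hole at the level of its top, 90 mm above the bench.
- pin: Release pin, 135 mm long, about 60 g: steel rod 8 mm thick and 70 mm long, then an orange round handle 24 mm thick and 65 mm long. Origin: tip of the rod; z runs up the pin to the handle, so the handle spans z = 70 to 135 mm. It starts upright in the blue block with the handle's shoulder resting on the block's top and the handle wholly above it (tip 20 mm above the bench).
- bucket: Bystander: red open tub, 120 mm across and 100 mm tall, behind the readers. Origin: centre of its underside.
- cleaner: Bystander: pale bottle with a green label and blue cap, 60 mm across and 160 mm tall. Origin: centre of its underside.
- spare: Bystander: another cartridge, 47 by 32 by 70 mm tall, standing on the bench to the robot's right. Origin: centre of its underside.
- binder: Bystander: open ring binder lying on the bench to the robot's left, 280 by 220 by 30 mm, fixed. Origin: centre of its underside.

How it is judged:
By the outcome, as a careful person would: the job done as asked, in the order asked, and still so for the second after the job is handed in, with the robot touching nothing.
It also fails if it takes over 54 s, if anything falls off the work surface, if the arm or the gripper's body presses on something with over 40 N, if the wrist force passes 120 N, or if a joint passes its speed limit or range.

## Working session

There is one attempt and no reset: what is moved stays moved. The work goes in short steps, Python scripts to look and compute and a tool call to move; the robot and the scene stay as the last step left them, time stands still between calls to the robot, and variables do not carry over. Pictures are saved under pics/ and viewed, at most 10 in all, crops included, and the job is handed in when it is done.

Besides the shell and the picture viewer there is one more tool, called after "Emit:" in YAML: its name, and indented under it one key for each argument. move_arm: Moves the arm, as the interface text tells. Its arguments: {"type":"object","properties":{"plan":{"type":"array"},"force":{"type":"number"}},"required":["plan"]}

```bash
mkdir -p pics; ls; python3 - <<'E'
from cell import ctrl
import cv2
for n in ("scene","top"):
    c=ctrl.camera(n); cv2.imwrite(f"pics/{n}0.png",c["color"]); print(n,c["mtx"],c["k1"],c["cam_to_world"])
s=ctrl.read_state(); print(s["t"],s["position"],s["eef_rot"])
E
```

```text
pics
scene [[452.96776794   0.         320.98314065]
 [  0.         452.96776794 245.7385321 ]
 [  0.           0.           1.        ]] -0.03314574225614447 [[ 0.94739326  0.20561906 -0.24528926  0.92332212]
 [ 0.31974995 -0.57364333  0.75411757 -0.97767358]
 [ 0.0143524  -0.79287713 -0.6092125   0.90964945]
 [ 0.          0.          0.          1.        ]]
top [[494.44926178   0.         313.43204503]
 [  0.         494.44926178 241.24536421]
 [  0.           0.           1.        ]] -0.13749613145856562 [[ 5.30672337e-02 -9.70588239e-01  2.34824060e-01  2.57022764e-01]
 [-9.98590882e-01 -5.14981800e-02  1.28135420e-02  3.64380765e-03]
 [-3.43661459e-04 -2.35173145e-01 -9.71953432e-01  1.64592898e+00]
 [ 0.00000000e+00  0.00000000e+00  0.00000000e+00  1.00000000e+00]]
0.1 [ 0.16906236 -0.57507851  0.25551106] [-3.10789100e+00 -4.47121205e-01  2.26938841e-05]
```

View pics/scene0.png

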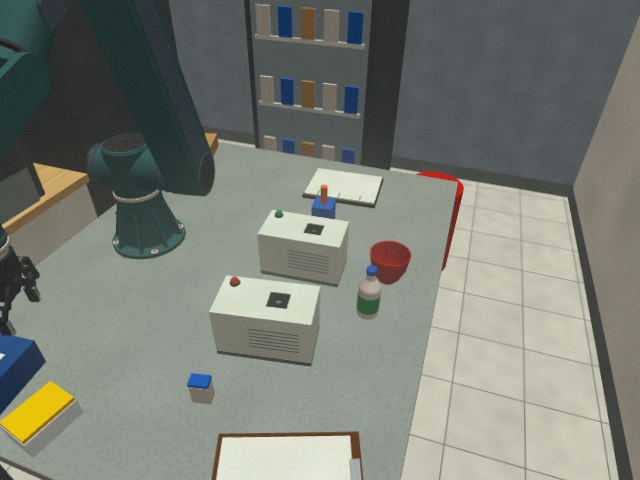

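View pics/top0.png

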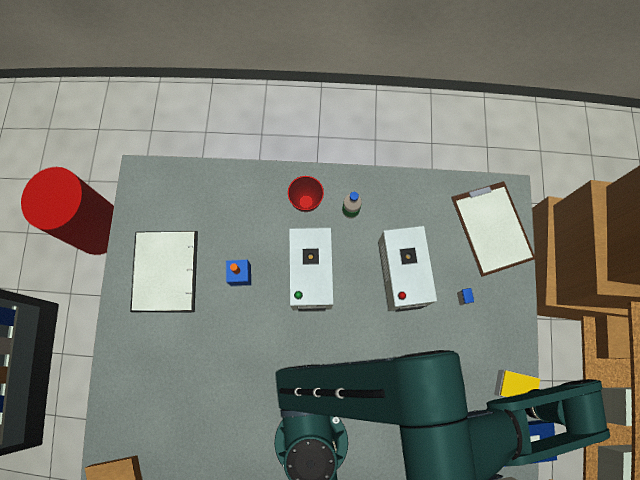

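Scene: red-lamp reader with plate at (278,300), orange pin at (324,195). Top: red-lamp plate (408,256), green-lamp plate (311,256), pin handle (234,267), block (238,272).

```bash
cat > h.py <<'E'
import cv2, numpy as np
from scipy.spatial.transform import Rotation as R
from cell import ctrl
def ray(c,p):
    u=cv2.undistortPoints(np.array([[p]],float),c["mtx"],np.array([c["k1"],0,0,0]))[0,0]
    T=c["cam_to_world"]; return T[:3,3], T[:3,:3]@np.array([u[0],u[1],1])
def onz(c,p,z):
    o,d=ray(c,p); return o+d*(z-o[2])/d[2]
def tri(c1,p1,c2,p2):
    o1,d1=ray(c1,p1);o2,d2=ray(c2,p2)
    s=np.linalg.lstsq(np.c_[d1,-d2],o2-o1,rcond=None)[0]
    a,b=o1+s[0]*d1,o2+s[1]*d2; return (a+b)/2,np.linalg.norm(a-b)
def project(c,P):
    M=np.linalg.inv(c["cam_to_world"])
    return cv2.projectPoints(np.array([P],float),cv2.Rodrigues(M[:3,:3])[0],M[:3,3],c["mtx"],np.array([c["k1"],0,0,0]))[0][0,0]
def blob(c,box,f,near=None):
    """centroid, area, contour of the biggest blob in box x0,y0,x1,y1 where f(b,g,r) holds"""
    x0,y0,x1,y1=box; b,g,r=[a.astype(int) for a in cv2.split(c["color"][y0:y1,x0:x1])]
    n,l,st,ce=cv2.connectedComponentsWithStats(f(b,g,r).astype(np.uint8))
    i=1+np.argmax(st[1:,4]); return ce[i]+[x0,y0],st[i,:5]+[x0,y0,0,0,0],l==i
dark=lambda b,g,r:(b+g+r<180)
orange=lambda b,g,r:(r>130)&(r-b>70)&(g-b>10)
red=lambda b,g,r:(r-b>70)&(r-g>70)
green=lambda b,g,r:(g-r>40)
blue=lambda b,g,r:(b-r>60)
def intool(P):
    """shift in mm from the TCP to world point P along the tool's axes"""
    s=ctrl.read_state(); return R.from_rotvec(s["eef_rot"]).inv().apply(np.array(P)-s["position"])*1e3
E
python3 - <<'E'
from h import *
t=ctrl.camera("top"); s=ctrl.camera("scene")
for name,bt,bs,f in [("redplate",(395,242,422,270),(260,288,296,312),dark),("greenplate",(298,244,325,270),(300,220,328,238),dark),
  ("redlamp",(392,286,412,304),(226,272,246,290),red),("greenlamp",(288,287,306,303),(270,206,288,220),green),
  ("handle",(222,255,248,282),(312,180,336,212),orange),("block",(218,250,260,292),(305,190,342,222),blue)]:
    a=blob(t,bt,f);b=blob(s,bs,f)
    print(name,a[0].round(1),a[1],b[0].round(1),b[1],*[np.round(v,4) for v in tri(t,a[0],s,b[0])],
      "z.15 top",onz(t,a[0],.15).round(4),"scene",onz(s,b[0],.15).round(4))
E
```

```text
Traceback (most recent call last):
  File "h.py", line 20, in blob
    i=1+np.argmax(st[1:,4]); return ce[i]+[x0,y0],st[i,:5]+[x0,y0,0,0,0],l==i
        ~~~~~~~~~^^^^^^^^^^
ValueError: attempt to get argmax of an empty sequence
```

```bash
sed -i 's/green=.*/green=lambda b,g,r:(g-r>25)\&(g-b>10)/; s/blue=.*/blue=lambda b,g,r:(b-r>50)/' h.py
python3 - <<'E'
from h import *
t=ctrl.camera("top"); s=ctrl.camera("scene")
for name,bt,bs,f in [("redplate",(395,242,422,270),(260,288,296,312),dark),("greenplate",(298,244,325,270),(300,220,328,238),dark),
  ("redlamp",(392,286,412,304),(226,272,246,290),red),("greenlamp",(288,287,306,303),(270,206,288,220),green),
  ("handle",(222,255,248,282),(312,180,336,212),orange),("block",(218,250,260,292),(305,190,342,222),blue)]:
  try:
    a=blob(t,bt,f);b=blob(s,bs,f)
    print(name,a[0].round(1),a[1],b[0].round(1),b[1],*[np.round(v,4) for v in tri(t,a[0],s,b[0])],
      "z.15 top",onz(t,a[0],.15).round(4),"scene",onz(s,b[0],.15).round(4))
  except ValueError: print(name,"none")
E
```

```text
redplate none
greenplate none
redlamp [401.8 294.7] [399 292   7   6  32] [234.1 279.5] [231 277   7   6  31] [ 0.4637 -0.2529  0.1609] 0.0003 z.15 top [ 0.4651 -0.2548  0.15  ] scene [ 0.4572 -0.2423  0.15  ]
greenlamp [297.8 294.3] [295 291   7   8  40] [278.4 212.7] [275 210   7   6  35] [0.4491 0.0615 0.1598] 0.0003 z.15 top [0.4502 0.0618 0.15  ] scene [0.443  0.0752 0.15  ]
handle [233.4 267. ] [230 264   8   7  41] [323.8 186.5] [321 185   7   4  26] [0.524  0.2655 0.1533] 0.0018 z.15 top [0.5238 0.2656 0.15  ] scene [0.5229 0.2717 0.15  ]
block [236.9 271. ] [226 259  22  24 408] [323.6 203.9] [312 197  24  14 197] [0.5241 0.2653 0.0855] 0.0031 z.15 top [0.5117 0.2538 0.15  ] scene [0.5565 0.1691 0.15  ]
```

```bash
python3 - <<'E'
from h import *
t=ctrl.camera("top"); s=ctrl.camera("scene")
dk=lambda b,g,r:(b+g+r<300)
for name,bt,bs in [("redplate",(395,242,422,270),(260,288,296,312)),("greenplate",(298,244,325,270),(300,220,328,238))]:
    a=blob(t,bt,dk);b=blob(s,bs,dk)
    print(name,a[0].round(1),a[1],b[0].round(1),b[1],"z.15 top",onz(t,a[0],.15).round(4),"scene",onz(s,b[0],.15).round(4))
for P in [(.45,-.25,.32),(.5,.1,.32),(.48,.2655,.33)]: print(intool(P).round())
print(R.from_rotvec(ctrl.read_state()["eef_rot"]).as_matrix().round(3))
E
```

```text
redplate [408.  255.5] [400 248  17  16 215] [277.9 300. ] [266 293  24  15 265] z.15 top [ 0.5884 -0.2726  0.15  ] scene [ 0.5889 -0.2727  0.15  ]
greenplate [310.5 256. ] [303 249  16  15 225] [313.3 228.9] [304 224  20  11 147] z.15 top [0.5712 0.0299 0.15  ] scene [0.5711 0.0307 0.15  ]
[ 361. -233.  -64.]
[ 508. -555.  -64.]
[ 535. -719.  -74.]
[[ 0.959  0.282 -0.   ]
 [ 0.282 -0.959  0.   ]
 [ 0.    -0.    -1.   ]]
```

Emit:
move_arm:
  plan:
    - [60,-40,-40,0,0,5,0]
    - [120,-80,-64,0,0,10,0]
    - [180,-118,-64,0,0,16.4,0]
    - [235,-155,-64,0,0,16.4,0]
    - [290,-190,-64,0,0,16.4,0]
    - [345,-222,-64,0,0,16.4,0]
    - [361,-233,-64,0,0,16.4,0]
    - [361,-233,-64,0,0,16.4,0]
  force: 40

```text
t: 1.4
position: [0.4519, -0.2471, 0.3205]
eef_rot: [-3.141, -0.008, -0.002]
force: [-0.6, 0.0, -0.2]
gripper_width: 1.001
grasp_force: 0.0
```

```bash
python3 - <<'E'
from h import *
c=ctrl.camera("wrist"); cv2.imwrite("pics/w1.png",c["color"]); print(c["cam_to_world"].round(4),c["mtx"][0,0],c["k1"])
print(project(c,(.5886,-.2727,.15)))
E
```

```text
[[ 0.0056 -0.9651 -0.2619  0.5186]
 [-1.     -0.0058 -0.     -0.2463]
 [-0.0015  0.2619 -0.9651  0.4396]
 [ 0.      0.      0.      1.    ]] 381.9481069290082 -0.056345674380982785
[358.61248803  28.73840801]
```

View pics/w1.png

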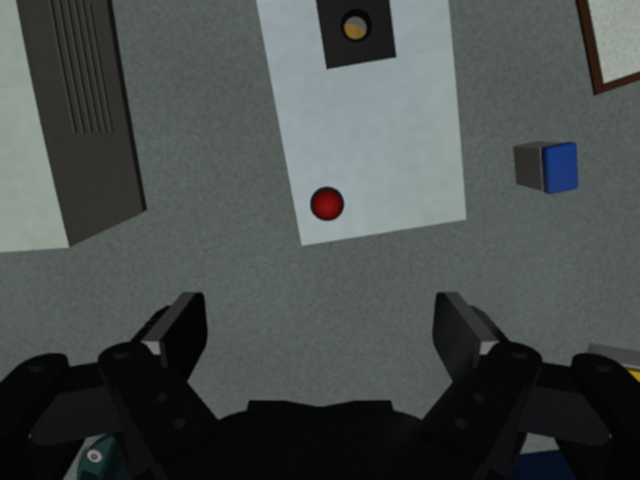

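Emit:
move_arm:
  plan:
    - [10,-60,0,0,0,0,0]
    - [18,-120,0,0,0,0,0]
    - [25,-180,-10,0,0,0,0]
    - [30,-240,-10,0,0,0,0]
    - [30,-300,-10,0,0,0,0]
    - [30,-360,-10,0,0,0,0]
    - [30,-420,-10,0,0,0,0]
    - [30,-480,-10,0,0,0,0]

```text
t: 2.45
position: [0.4805, 0.2298, 0.3305]
eef_rot: [3.141, -0.004, 0.001]
force: [0.0, -0.4, 0.2]
gripper_width: 0.997
grasp_force: 0.0
```

Emit:
move_arm:
  plan:
    - [0,-32,0,0,0,0,0]
    - [0,-32,0,0,0,0,0]
    - [0,-32,0,0,0,0,0]

```text
t: 2.82
position: [0.4803, 0.26, 0.3301]
eef_rot: [3.14, -0.002, -0.001]
force: [-0.7, -0.5, 0.3]
gripper_width: 0.999
grasp_force: 0.0
```

The wrist view shows the red-lamp reader's hole at (356,26), its lamp at (327,204), fingertips at rows about 300–350.

```bash
python3 - <<'E'
from h import *
c=ctrl.camera("wrist"); cv2.imwrite("pics/w2.png",c["color"])
a=blob(c,(150,0,450,290),orange); b=blob(c,(100,0,500,290),blue)
print(a[:2],b[:2],project(c,(.524,.2655,.155)), onz(c,a[0],.155), onz(c,a[0],.15))
E
```

```text
(array([309.82919708, 158.31678832]), array([296, 144,  29,  30, 685])) (array([311.64800629, 151.72618346]), array([ 269,  111,   84,   85, 5091])) [312.84535026 162.17013507] [0.52689727 0.26777367 0.155     ] [0.52655323 0.26789679 0.15      ]
```

View pics/w2.png

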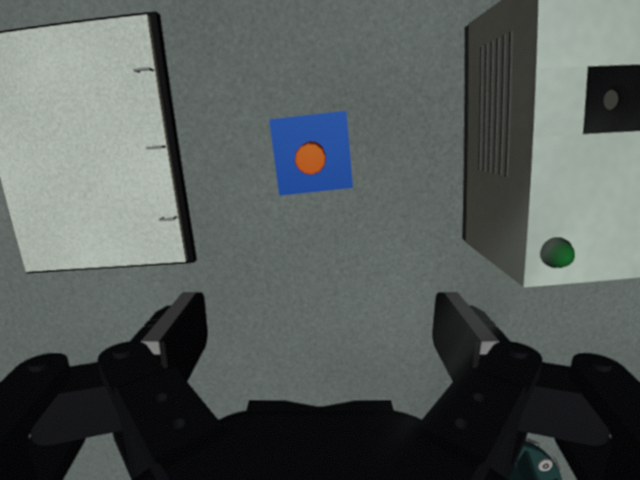

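Pin's handle centre at (310,158) in the block's top (311,152): pin at about (0.526, 0.267). I'll go down and grasp.

Emit:
move_arm:
  plan:
    - [30,-4,20,0,0,0,0]
    - [46,-7,70,0,0,0,0]
    - [46,-7,125,0,0,0,0]
    - [46,-7,165,0,0,0,0]
    - [46,-7,190,0,0,0,0]
    - [46,-7,194,0,0,0,0]
    - [46,-7,194,0,0,0,0]
    - [46,-7,194,0,0,0,120]

```text
t: 3.88
position: [0.5272, 0.2686, 0.1379]
eef_rot: [-3.141, 0.002, -0.004]
force: [-0.2, -0.7, -0.5]
gripper_width: 0.818
grasp_force: 0.0
```

Emit:
move_arm:
  plan:
    - [0,0,0,0,0,0,255]
    - [0,0,0,0,0,0,255]
    - [0,0,0,0,0,0,255]
    - [0,0,0,0,0,0,255]
    - [0,0,0,0,0,0,255]
    - [0,0,0,0,0,0,255]
  force: 40

```text
t: 4.62
position: [0.5263, 0.2688, 0.1368]
eef_rot: [-3.141, 0.001, -0.001]
force: [-1.4, -0.1, 4.8]
gripper_width: 0.274
grasp_force: 39.1
```

Emit:
move_arm:
  plan:
    - [0,0,-15,0,0,0,255]
    - [0,0,-40,0,0,0,255]
    - [0,0,-75,0,0,0,255]
    - [0,0,-115,0,0,0,255]
    - [0,0,-160,0,0,0,255]
    - [0,0,-200,0,0,0,255]
    - [0,0,-213,0,0,0,255]
    - [0,0,-213,0,0,0,255]

```text
t: 5.62
position: [0.5261, 0.2687, 0.3499]
eef_rot: [-3.141, 0.001, -0.002]
force: [1.0, -1.0, -1.7]
gripper_width: 0.272
grasp_force: 39.1
```

```bash
python3 - <<'E'
from h import *
c=ctrl.camera("wrist"); cv2.imwrite("pics/w3.png",c["color"])
s=ctrl.read_state(); print(s["position"],s["eef_rot"],s["grasp_force"],s["force"])
E
```

```text
[0.52550647 0.26843983 0.34845104] [ 3.14121488e+00 -6.71573544e-04 -1.94810905e-03] 39.14810836315155 [ 0.08374818  0.30987049 -0.74800765]
```

View pics/w3.png

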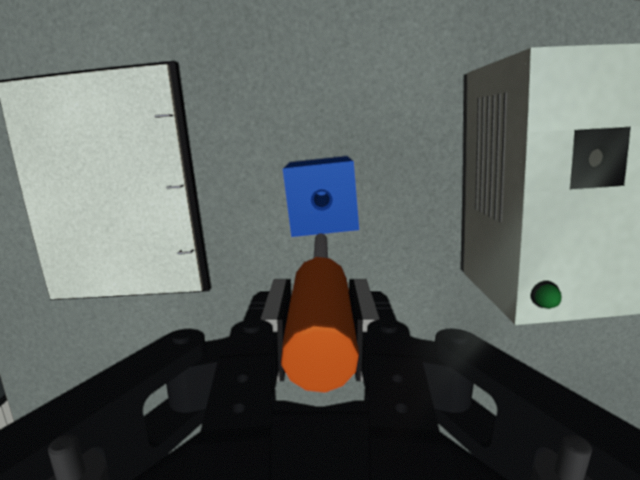

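The pin is held: tip at (321,236), the block's hole at (321,199), both in one view.

```bash
python3 - <<'E'
from h import *
c=ctrl.camera("wrist"); s=ctrl.read_state(); p=s["position"]
m=blob(c,(300,185,345,213),lambda b,g,r:b<110); print("hole",m[:2]); h=onz(c,m[0],.09); print(h)
for dx in (0,.003,-.003,): print(dx,project(c,p+[dx,0,-.1168]),project(c,p+[dx+.004,0,-.1168]))
g=c["color"][228:256,321].astype(int); print(np.c_[range(228,256),g].tolist())
g=c["color"][242,308:334].sum(1); print(g.tolist())
g=c["color"][252,308:334].sum(1); print(g.tolist())
E
```

```text
hole (array([320.47906977, 198.74418605]), array([312, 191,  18,  16, 215]))
[0.52621323 0.2681463  0.09      ]
0 [320.69108893 238.2791783 ] [320.69677879 232.27827696]
0.003 [320.69535472 233.78335203] [320.70105727 227.74361734]
-0.003 [320.686833   242.74596239] [320.69250978 236.78380007]
[[228, 161, 78, 34], [229, 163, 79, 36], [230, 162, 80, 35], [231, 163, 78, 35], [232, 149, 75, 42], [233, 103, 65, 52], [234, 63, 56, 56], [235, 51, 52, 53], [236, 50, 50, 51], [237, 54, 54, 54], [238, 52, 52, 53], [239, 53, 53, 54], [240, 54, 52, 54], [241, 54, 53, 54], [242, 54, 53, 55], [243, 53, 52, 54], [244, 54, 53, 54], [245, 55, 54, 55], [246, 53, 53, 54], [247, 56, 54, 56], [248, 55, 54, 56], [249, 56, 55, 55], [250, 54, 54, 54], [251, 53, 53, 55], [252, 54, 53, 55], [253, 55, 55, 55], [254, 55, 53, 55], [255, 58, 56, 57]]
[336, 344, 343, 344, 340, 316, 247, 175, 153, 157, 160, 160, 162, 162, 160, 159, 150, 144, 167, 244, 325, 353, 358, 357, 351, 344]
[345, 346, 350, 348, 338, 284, 199, 153, 155, 164, 167, 163, 168, 162, 163, 159, 155, 150, 145, 212, 316, 351, 341, 335, 340, 345]
```

Pin tip lies on the tool axis to within 0.5 mm. Now over to the red-lamp reader.

Emit:
move_arm:
  plan:
    - [2,50,0,0,0,0,255]
    - [5,110,0,0,0,0,255]
    - [8,170,0,0,0,0,255]
    - [11,230,0,0,0,0,255]
    - [14,290,0,0,0,0,255]
    - [17,350,0,0,0,0,255]
    - [20,410,0,0,0,0,255]
    - [22,470,0,0,0,0,255]

```text
t: 6.72
position: [0.5469, -0.2029, 0.3471]
eef_rot: [-3.14, 0.001, 0.005]
force: [0.7, 1.1, -0.3]
gripper_width: 0.269
grasp_force: 39.3
```

Emit:
move_arm:
  plan:
    - [2,50,0,0,0,0,255]
    - [3,73,0,0,0,0,255]
    - [3,73,0,0,0,0,255]
    - [3,73,0,0,0,0,255]

```text
t: 7.22
position: [0.5505, -0.2727, 0.3485]
eef_rot: [-3.14, -0.001, 0.002]
force: [0.0, 0.1, -1.4]
gripper_width: 0.272
grasp_force: 39.3
```

```bash
python3 - <<'E'
from h import *
c=ctrl.camera("wrist"); cv2.imwrite("pics/w4.png",c["color"])
s=ctrl.read_state(); print(s["position"],s["eef_rot"],s["grasp_force"],project(c,(.5886,-.2727,.15)))
E
```

```text
[ 0.55068538 -0.27255385  0.34886452] [-3.14012774e+00 -1.51705052e-03  1.31365576e-03] 39.31755065917969 [320.88449661 166.51893821]
```

View pics/w4.png

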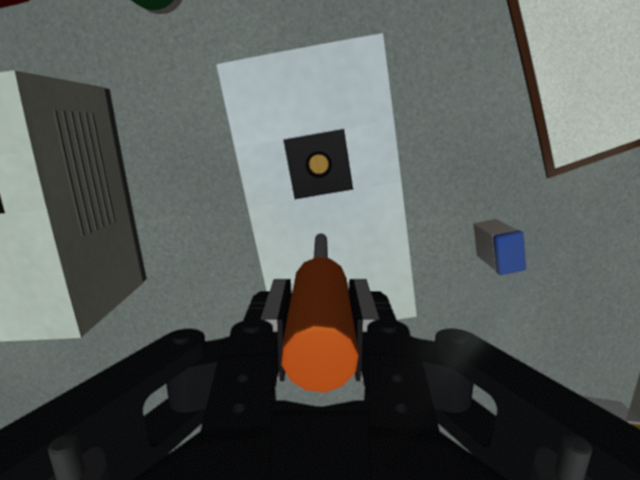

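The plate's corners run about (285,140)–(353,188), hole at (318,163), pin tip at (321,236).

```bash
python3 - <<'E'
from h import *
c=ctrl.camera("wrist"); s=ctrl.read_state()
_,st,m=blob(c,(270,115,365,210),lambda b,g,r:(b+g+r<200))
q=cv2.findContours(m.astype(np.uint8),cv2.RETR_EXTERNAL,cv2.CHAIN_APPROX_NONE)[0]
rect=cv2.minAreaRect(max(q,key=cv2.contourArea)); ce=np.array(rect[0])+[270,115]; print(rect,ce)
H=onz(c,ce,.15); print(H, intool(H))
b=blob(c,(300,145,340,182),lambda b,g,r:(r-b>40)); print(b[:2], onz(c,b[0],.15),onz(c,b[0],.095))
E
```

```text
((48.55872344970703, 49.166107177734375), (59.608367919921875, 60.01386642456055), 79.99201965332031) [318.55872345 164.16610718]
[ 0.59072373 -0.27068391  0.15      ] [ 40.03507944  -1.6573855  199.13758435]
(array([318.42244224, 163.95049505]), array([309, 155,  20,  19, 303])) [ 0.5908993  -0.27057161  0.15      ] [ 0.58629123 -0.2703054   0.095     ]
```

Emit:
move_arm:
  plan:
    - [20,-1,10,0,0,0,255]
    - [40,-1.8,40,0,0,0,255]
    - [40,-1.8,70,0,0,0,255]
    - [40,-1.8,72,0,0,0,255]
    - [40,-1.8,72,0,0,0,255]

```text
t: 7.95
position: [0.5915, -0.2722, 0.2778]
eef_rot: [3.142, 0.0, 0.001]
force: [0.6, -0.0, -0.3]
gripper_width: 0.27
grasp_force: 39.3
```

```bash
python3 - <<'E'
from h import *
c=ctrl.camera("wrist"); cv2.imwrite("pics/w5.png",cv2.resize(c["color"][130:310,220:420],(800,720))[:600])
print(intool((.5908,-.2706,.15)),ctrl.read_state()["force"])
E
```

```text
[ -1.13445434  -2.08592358 128.54585886] [-0.11178572 -0.63719585 -0.36536213]
```

View pics/w5.png

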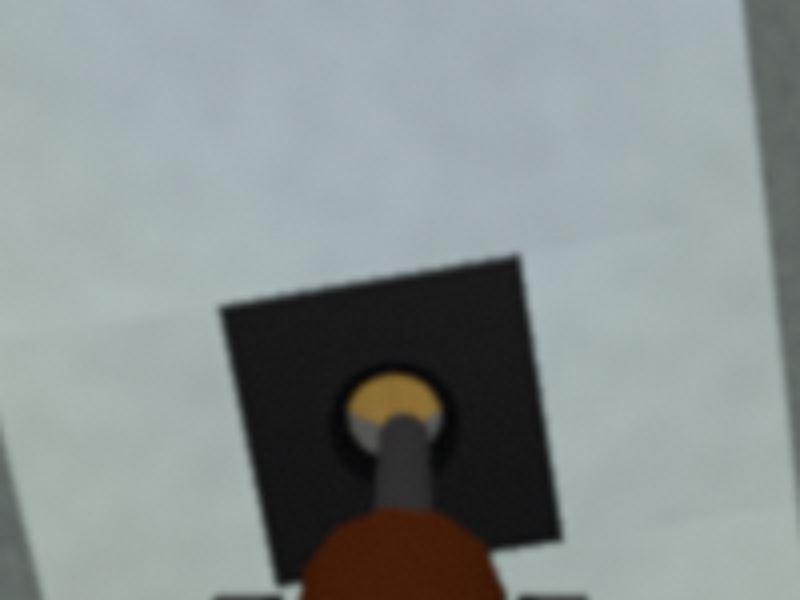

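Tip is centred fore-aft but about 2 mm to the right of the hole (crop 404 vs 394, 4× scale); shift 1.8 mm and go in.

Emit:
move_arm:
  plan:
    - [0,-1.8,0,0,0,0,255]
    - [0,-1.8,8,0,0,0,255]
    - [0,-1.8,18,0,0,0,255]
    - [0,-1.8,28,0,0,0,255]
    - [0,-1.8,40,0,0,0,255]
    - [0,-1.8,50,0,0,0,255]
    - [0,-1.8,50,0,0,0,255]

```text
t: 8.88
position: [0.5901, -0.2704, 0.2259]
eef_rot: [-3.14, 0.001, 0.003]
force: [-0.4, 0.6, -0.0]
gripper_width: 0.272
grasp_force: 39.3
```

Emit:
move_arm:
  plan:
    - [0,0,8,0,0,0,255]
    - [0,0,15,0,0,0,255]
    - [0,0,20,0,0,0,255]
    - [0,0,24,0,0,0,255]
    - [0,0,26,0,0,0,255]
    - [0,0,26,0,0,0,255]
    - [0,0,26,0,0,0,255]

```text
t: 9.75
position: [0.5911, -0.2709, 0.2017]
eef_rot: [3.141, -0.001, 0.001]
force: [0.1, 0.8, 4.9]
gripper_width: 0.27
grasp_force: 39.7
```

```bash
python3 - <<'E'
from h import *
c=ctrl.camera("scene"); s=ctrl.read_state(); print(s["position"],s["force"]); cv2.imwrite("pics/s2.png",cv2.resize(c["color"][200:400,120:400],(784,560)))
E
```

```text
[ 0.5910395  -0.27085551  0.20159539] [0.13060274 0.91308006 3.8602688 ]
```

View pics/s2.png

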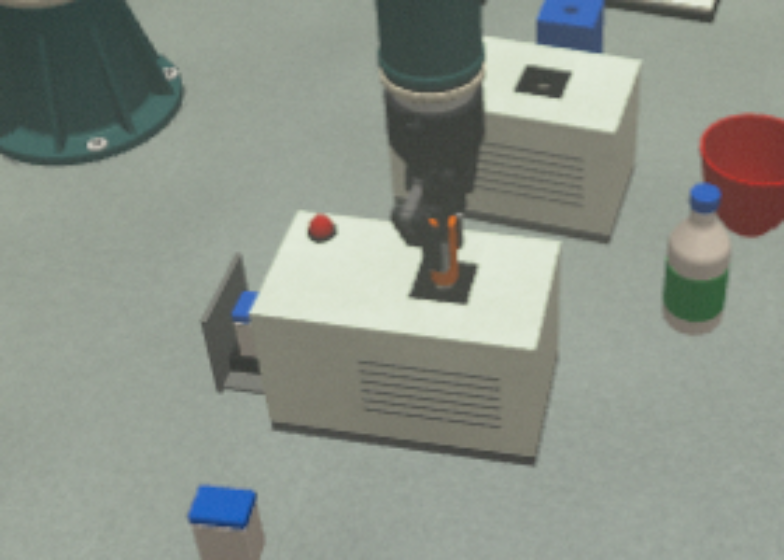

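The tray with the cartridge is springing out (door at crop (225,325)). Let it finish, then measure.

Emit:
move_arm:
  plan:
    - [0,0,0,0,0,0,255]
    - [0,0,0,0,0,0,255]
    - [0,0,0,0,0,0,255]
    - [0,0,0,0,0,0,255]
    - [0,0,0,0,0,0,255]
    - [0,0,0,0,0,0,255]
    - [0,0,0,0,0,0,255]
    - [0,0,0,0,0,0,255]

```text
t: 10.8
position: [0.5909, -0.2709, 0.2013]
eef_rot: [3.142, -0.001, 0.0]
force: [0.1, -0.5, 4.1]
gripper_width: 0.27
grasp_force: 39.7
```

```bash
python3 - <<'E'
from h import *
c=ctrl.camera("scene"); t=ctrl.camera("top")
# reader axes: hole and lamp positions give the reader's yaw
v=np.array([.5908,-.2706])-[.4637,-.2529]; yaw=np.arctan2(v[1],v[0])-np.arctan2(-40,120)
ex=np.array([np.cos(yaw),np.sin(yaw)]); ey=np.array([-ex[1],ex[0]]); o=np.array([.5908,-.2706])-.03*ex; print(np.degrees(yaw),o)
b=blob(c,(190,295,225,330),blue); print("cap",b[:2])
P=onz(c,b[0],.092)[:2]-o; print("cap xy in reader (visible part)",P@ex,P@ey)
# where the front door's top outer edge, at the side, would show for tray 0.05, 0.065, 0.075
for q in (.05,.065,.075):
    w=o-ex*(.12+q)-ey*.0; print(q,project(t,(*w,.09)),project(c,(*w,.09)))
cv2.imwrite("pics/t2.png",cv2.resize(np.vstack([c["color"][270:350,170:290],t["color"][260:340,350:470]]),(720,960))[:,:])
I=np.hstack([c["color"][270:350,170:290],t["color"][265:345,360:440]]); cv2.imwrite("pics/t2.png",cv2.resize(I,(800,320)))
E
```

```text
10.506902600986923 [ 0.56130301 -0.27607062]
cap (array([202.41176471, 307.85620915]), array([194, 303,  18,  11, 153]))
cap xy in reader (visible part) -0.1684532421624454 -0.001325024948788553
0.05 [414.56250006 320.35203228] [202.12025472 307.97669839]
0.065 [415.35743159 325.09216543] [196.40884417 307.29672004]
0.075 [415.8873084  328.25998097] [192.61204716 306.84422396]
```

View pics/t2.png

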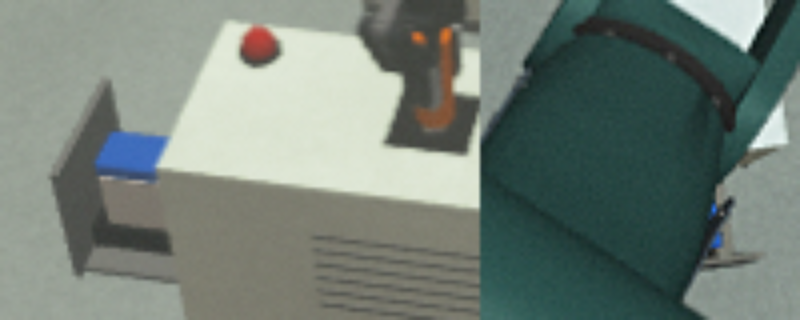

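Door now stands at about column 190, which matches 75 mm: fully out, cartridge upright. Withdraw and carry the pin back.

Emit:
move_arm:
  plan:
    - [0,0,-15,0,0,0,255]
    - [0,0,-45,0,0,0,255]
    - [0,0,-85,0,0,0,255]
    - [0,0,-125,0,0,0,255]
    - [0,0,-149,0,0,0,255]
    - [-5,-35,-149,0,0,0,255]
    - [-12,-90,-149,0,0,0,255]
    - [-18,-150,-149,0,0,0,255]

```text
t: 11.9
position: [0.5718, -0.1196, 0.3503]
eef_rot: [-3.141, 0.003, 0.002]
force: [1.3, 1.1, -1.2]
gripper_width: 0.272
grasp_force: 39.4
```

Emit:
move_arm:
  plan:
    - [-8,-60,0,0,0,0,255]
    - [-17,-120,0,0,0,0,255]
    - [-27,-180,0,0,0,0,255]
    - [-37,-240,0,0,0,0,255]
    - [-47,-300,0,0,0,0,255]
    - [-55,-350,0,0,0,0,255]
    - [-64,-389,0,0,0,0,255]
    - [-67,-389,0,0,0,0,255]

```text
t: 12.9
position: [0.5045, 0.2705, 0.3502]
eef_rot: [-3.141, -0.005, 0.003]
force: [0.2, 0.3, -1.9]
gripper_width: 0.27
grasp_force: 39.4
```

Emit:
move_arm:
  plan:
    - [0,0,0,0,0,0,255]
    - [0,0,0,0,0,0,255]

```text
t: 13.15
position: [0.5061, 0.2671, 0.3504]
eef_rot: [3.141, -0.003, -0.001]
force: [0.5, -0.1, -0.2]
gripper_width: 0.271
grasp_force: 39.4
```

```bash
cat > hole.py <<'E'
from h import *
c=ctrl.camera("wrist"); s=ctrl.read_state(); p=s["position"]; print(p,s["eef_rot"],s["force"])
_,st,m=blob(c,(250,100,400,300),lambda b,g,r:b-r>90)
x,y=project(c,(.5262,.2681,.09)).astype(int); print("expect",x,y,"block",st)
h=blob(c,(x-14,y-13,x+15,y+14),lambda b,g,r:b<110); H=onz(c,h[0],.09); print(h[:2],H,intool(H))
T=project(c,p+[.004,0,-.1168]); col=c["color"][:,int(round(T[0])),0].astype(int)
print("rod end expected",T,[(i,int(col[i])) for i in range(int(T[1])-7,int(T[1])+8)])
print("row+12",c["color"][int(T[1])+12,305:338].sum(1).tolist())
E
python3 hole.py
```

```text
[0.50628132 0.26707773 0.35039081] [ 3.14129037e+00 -3.12200334e-03 -3.05096571e-04] [-0.67624087  0.88340445  0.09110253]
expect 319 179 block [ 281  140   77   77 4773]
(array([319.28901734, 180.76300578]), array([311, 173,  18,  15, 173])) [0.52484535 0.26791816 0.09      ] [ 18.61282586  -0.95568115 260.38692652]
rod end expected [320.46671698 232.0783121 ] [(225, 112), (226, 115), (227, 115), (228, 115), (229, 113), (230, 114), (231, 113), (232, 105), (233, 80), (234, 59), (235, 53), (236, 53), (237, 53), (238, 53), (239, 55)]
row+12 [347, 344, 341, 335, 339, 338, 335, 340, 311, 238, 170, 155, 152, 162, 162, 163, 159, 159, 156, 155, 149, 165, 238, 315, 342, 344, 339, 341, 345, 346, 345, 337, 335]
```

Emit:
move_arm:
  plan:
    - [12,-1,10,0,0,0,255]
    - [19.3,-1,50,0,0,0,255]
    - [19.3,-1,95,0,0,0,255]
    - [19.3,-1,125,0,0,0,255]
    - [19.3,-1,133,0,0,0,255]
    - [19.3,-1,133,0,0,0,255]
    - [19.3,-1,133,0,0,0,255]

```text
t: 14.08
position: [0.5266, 0.2695, 0.2188]
eef_rot: [-3.141, 0.001, -0.004]
force: [1.1, -0.4, -0.5]
gripper_width: 0.271
grasp_force: 39.5
```

```bash
python3 - <<'E'
from h import *
c=ctrl.camera("wrist"); s=ctrl.read_state(); print(s["position"],s["eef_rot"])
I=c["color"]; cv2.imwrite("pics/w6.png",cv2.resize(I[170:300,250:400],None,fx=4,fy=4))
print(intool((.5255,.268,.09)))
E
```

```text
[0.52647823 0.26957469 0.21888253] [-3.14047040e+00  8.92674824e-04 -4.28214580e-03]
[ -1.32875768   1.71958556 128.87753946]
```

View pics/w6.png

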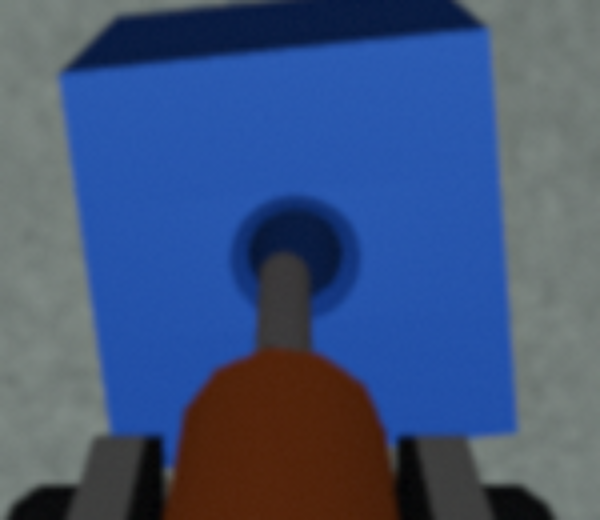

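Tip is about 2 mm left of the hole (crop 284 vs 295): shift tool y +1.8, x +0.7, and lower.

Emit:
move_arm:
  plan:
    - [0.7,1.8,0,0,0,0,255]
    - [0.7,1.8,10,0,0,0,255]
    - [0.7,1.8,22,0,0,0,255]
    - [0.7,1.8,36,0,0,0,255]
    - [0.7,1.8,50,0,0,0,255]
    - [0.7,1.8,64,0,0,0,255]
    - [0.7,1.8,74,0,0,0,255]
    - [0.7,1.8,74,0,0,0,255]

```text
t: 15.12
position: [0.5254, 0.2672, 0.1423]
eef_rot: [3.141, -0.001, -0.003]
force: [-0.8, 0.1, 0.0]
gripper_width: 0.274
grasp_force: 39.5
```

Emit:
move_arm:
  plan:
    - [0,0,3,0,0,0,255]
    - [0,0,4.5,0,0,0,255]
    - [0,0,5.5,0,0,0,255]
    - [0,0,5.5,0,0,0,255]
    - [0,0,5.5,0,0,0,255]

```text
t: 15.75
position: [0.5261, 0.2675, 0.138]
eef_rot: [-3.141, 0.001, -0.0]
force: [-0.1, -0.3, -0.5]
gripper_width: 0.273
grasp_force: 39.5
```

Emit:
move_arm:
  plan:
    - [0,0,0.5,0,0,0,255]
    - [0,0,1,0,0,0,255]
    - [0,0,1.4,0,0,0,255]
    - [0,0,1.4,0,0,0,255]

```text
t: 16.25
position: [0.5261, 0.2675, 0.1368]
eef_rot: [-3.141, 0.001, -0.0]
force: [-1.5, -0.7, 3.8]
gripper_width: 0.268
grasp_force: 39.9
```

Shoulder seated (3.8 N). Open and rise.

Emit:
move_arm:
  plan:
    - [0,0,0,0,0,0,150]
    - [0,0,0,0,0,0,100]
    - [0,0,0,0,0,0,0]
    - [0,0,0,0,0,0,0]
    - [0,0,0,0,0,0,0]
    - [0,0,0,0,0,0,0]
    - [0,0,0,0,0,0,0]

```text
t: 17.12
position: [0.526, 0.2675, 0.1365]
eef_rot: [-3.141, 0.001, 0.0]
force: [-0.0, 0.9, 0.1]
gripper_width: 1.001
grasp_force: 0.0
```

Emit:
move_arm:
  plan:
    - [0,0,-15,0,0,0,0]
    - [0,0,-45,0,0,0,0]
    - [0,0,-85,0,0,0,0]
    - [0,0,-130,0,0,0,0]
    - [-15,0,-175,0,0,0,0]
    - [-45,0,-195,0,0,0,0]
    - [-50,0,-195,0,0,0,0]
    - [-50,0,-195,0,0,0,0]

```text
t: 18.12
position: [0.4759, 0.2674, 0.3314]
eef_rot: [-3.142, 0.0, -0.001]
force: [0.7, -0.2, -0.5]
gripper_width: 1.0
grasp_force: 0.0
```

```bash
python3 - <<'E'
from h import *
c=ctrl.camera("wrist"); s=ctrl.read_state(); print(s["position"],s["gripper_width"],s["t"])
a=blob(c,(150,0,450,290),orange); print(a[:2],onz(c,a[0],.155),project(c,(.526,.268,.155)))
S=ctrl.camera("scene"); old=cv2.imread("pics/scene0.png"); 
d=np.abs(S["color"].astype(int)-old).sum(2)>90
n,l,st,ce=cv2.connectedComponentsWithStats(d.astype(np.uint8)); print([x.tolist() for x in st[1:] if x[4]>8])
print("handle now/before",blob(S,(312,180,336,212),orange)[:2],blob({"color":old},(312,180,336,212),orange)[:2])
T=ctrl.camera("top")
m=blob(T,(405,300,432,345),blue); print("cap",m[:2]); v=np.radians(10.5); o=np.array([.5613,-.2761]); e=np.array([np.cos(v),np.sin(v)])
P=onz(T,m[0],.092)[:2]-o; print(P@e,P@[-e[1],e[0]])
for q in (.065,.075): print(project(T,(*(o-e*(.12+q)),.1)))
print(T["color"][302:340,413].sum(1).tolist())
E
```

```text
[0.47611966 0.26728524 0.33084672] 1.0049956278177652 18.175
(array([319.71783626, 152.50438596]), array([306, 138,  29,  30, 684])) [0.52679683 0.26794282 0.155     ] [319.64199883 153.56985397]
[[0, 0, 36, 42, 710], [169, 0, 5, 25, 69], [204, 0, 41, 21, 556], [250, 0, 79, 77, 2944], [118, 38, 4, 5, 15], [0, 46, 26, 31, 308], [180, 70, 21, 56, 295], [118, 77, 4, 4, 10], [296, 76, 28, 8, 121], [297, 87, 26, 56, 897], [0, 123, 7, 3, 9], [128, 127, 29, 10, 57], [131, 131, 6, 2, 9], [138, 131, 14, 12, 52], [184, 132, 26, 19, 320], [90, 146, 11, 12, 62], [142, 150, 8, 9, 28], [157, 151, 58, 45, 1909], [115, 157, 15, 3, 17], [108, 162, 23, 6, 45], [112, 191, 26, 11, 94], [0, 225, 9, 24, 121], [0, 245, 41, 91, 1954], [182, 290, 33, 51, 951]]
handle now/before (array([323.60869565, 186.43478261]), array([321, 185,   6,   4,  23])) (array([323.76923077, 186.5       ]), array([321, 185,   7,   4,  26]))
cap (array([414.02721088, 319.45578231]), array([409, 312,  11,  16, 147]))
-0.16708490293701267 0.001643947562895497
[416.0016261  324.86975818]
[416.53523921 328.05740801]
[665, 713, 384, 308, 357, 350, 362, 357, 363, 370, 163, 392, 376, 367, 366, 356, 372, 359, 365, 363, 360, 359, 355, 366, 380, 309, 318, 179, 380, 335, 165, 437, 392, 390, 404, 406, 401, 395]
```

```bash
python3 -c "
from cell import ctrl
print(ctrl.job_done())"
```

```text
the job is handed in; nothing more can be done
None
```

The job is handed in at about 18 s: the red-lamp tray sprang out to about 75 mm with the cartridge standing in it, the pin is back home in its block and released, and the final pictures show nothing else moved.

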